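# Step the filter turret to green and start the inspection lamp

## Robot

A 6-joint arm with a two-finger parallel gripper is mounted at the origin on a cart in front of the work surface, level with it; the furniture and walls round the work are solid. World frame = base frame: x ahead of the robot, y to its left, z up, the work surface at z = 0. Lengths are in m, angles in rad, forces in N, time in s.
With the tool pointing down it reaches from about 0.4 to 0.825 m from the base axis. Payload 7 kg.
Tool frame: the origin (TCP) lies at the centre of the arm's flange, where the gripper is bolted on; the fingertips stand 178 mm ahead of it and the grasp point (between the pads) lies 159 mm ahead of it; z points along the fingers, y is the direction in which the jaws open and shut (so a half turn about z gives the same grasp; the last joint's range is limited). The gripper opens to 88 mm and grips with 3 to 60 N. Pads are 19 mm wide; open, the fingers measure 130 mm over their backs; the gripper's body (78 mm by 193 mm) begins 47 mm behind the grasp point.
Start: joints at [-0.874, 0.359, 0.012, 0, -1.224, -0.288], TCP at [0.268, -0.619, 0.405] pointing down, gripper open.
Joint ranges: [-3.07, 3.07], [-1.43, 2.12], [-1.02, 1.25], [-3.03, 1.67], [-3.05, -0], [-3.03, 3.03]. Speed limits (rad/s): [2.39, 2.39, 3.01, 3.14, 3.14, 3.14].

## Interface

Orientations are given as [roll, pitch, yaw] about the fixed x, y, z axes, in that order (R = Rz(yaw) Ry(pitch) Rx(roll)).
In Python, from station import arm gives the robot as it stands.
- The arm moves only by the shell command python3 -m handwheel 'ROWS' [OPENING] [FORCE]. ROWS is JSON, a list of rows, each a list of 4 numbers: the shift along the world's x, y, z in cm, then the turn about the world's z in rad. In form: [[dx, dy, dz, yaw], ...]. A call has 1 to 20 rows; each row shifts and turns the commanded pose from where the row before left it; what a row does not reach is not made up. A row lasts 1/10 s, in which the tool goes at most 50 mm and 8.59 degrees, less where a joint would pass 70% of its speed; a pose out of reach is approached as far as the arm can. A call is refused whole if a number of a shift passes 5 or a number of a turn 0.15, either way. A call with a gripper value outside its range is refused whole. OPENING is the closure, from 0 (fully open) to 1 (shut), set as the call begins (- or left out, the last holds). The fingers move at their own pace and stop on an object; FORCE is the grip in N (left out, the last holds). Time passes only in rows, so rows that do not move let the fingers close. It gives the time, the measured TCP pose, the force and the opening at its end, in the units of the state.
- arm.get_state(): the state, without advancing time (a new reading comes with each control period).
- arm.grab_frame(name): name is "side" or "top" or "wrist"; returns a dict with "image" (384x512x3 uint8, red, green, blue), "depth" (384x512 float32, m along the optical axis (not along the pixel's ray), 0 where there is no reading), "vfov" (degrees; the focal length in pixels is half the picture's height over the tangent of half this angle, whatever the lens; pixels are square), "cx", "cy" (the principal point, pixels), "rvec" (rotation vector, rad) and "tvec" (3), from world to camera coordinates, as OpenCV has them. Camera axes: x right, y down, z forward; pixel columns grow to the right and rows downward; lengths in m; the calibration is good to about 2 mm. A picture is of the moment at which its call begins.
- arm.job_done(): hands the job in, once; it reports no verdict.
The state is a dict: "t": time; "q": joint angles; "qd": joint speeds; "joint_efforts": joint torques, N m; "eef_pos": TCP position; "ee_rot": TCP orientation; "force": force on the tool from outside, world axes, zero at the start; "moment": the same for the moment, N m; "width": finger opening in m.
Only numpy, scipy, OpenCV 4.12 (cv2) and the standard library are available. Lean on these libraries where they do the work, as an engineer would, in place of code of your own. Each camera call takes 0.05 s, during which the arm holds its last target.

## Task

With your fingertips, push the tabs of the inspection lamp's filter turret round, either way, until the green filter's tab stands at the black wedge mark on the housing. Then push the white start button fully down and let it spring back. Push gently: do not pinch the tabs, do not shift or lift the lamp, and leave the loose things round it where they are.

Things in the scene. Friction and masses are not known exactly. Their poses are not given: they have to be found in the camera images.
- turret_centre (a point): A point on the turret's vertical turning axis, level with the tab tops. The turret is a dark disc (radius 64 mm, face 26 mm below this point) on top of the lamp, with four coloured filters and an upright tab of the same colour outside each: green, then counter-clockwise from above blue, red, yellow, 90 degrees apart. Hub in the middle: radius 10 mm, top 19 mm below this point.
- green_tab (a point): Centre of the top edge of the green tab, 54 mm from the turret's axis. Every tab is an upright fin, 17 mm along the radius, 6 mm thick round the circle, standing 26 mm above the disc's face, free on all sides; it is pushed on its flat sides.
- index_spot (a point): Where the top of the green tab must come: 54 mm from the turret's axis toward the black wedge mark, which is on the housing's flat top just outside the disc, above the light outlet, on the housing's own -x side (toward the robot, apart from the housing's yaw of up to 0.3 rad). Fixed to the housing.
- turret (a joint): Angle of the turret, rad: 0 (or any whole turn) when the green tab stands at the mark, growing counter-clockwise from above. No stops within a turn either way and no clicks; friction of about 0.12 N m (2.2 N at a tab) holds it where it is left.
- start_button_top (a point): Centre of the top of the white round start button (radius 14 mm, black collar), on the housing's flat top beside the turret, on the housing's -y side. It is pushed straight down.
- start_button (a joint): Travel of the start button, m: 0 released, 0.006 fully down; a spring (about 5 N at the bottom) returns it.
- filter_lamp: The loose white lamp housing, 160 mm deep (x), 200 mm wide (y), flat top 55 mm above the bench, about 3 kg, on rubber feet; origin at the centre of its underside, z up, x toward its rear, y to its left. The light outlet sticks out 20 mm in front.
- adapter: Black round adapter with a steel ring round it, diameter 48, height 54 mm, standing loose to the left of the lamp; origin at the centre of its underside. Not to be moved.
- dongle: Black data stick with a metal plug, 19 x 55 x 9 mm, lying loose behind the lamp; origin at the centre of its underside. Not to be moved.
- small_board: Small green circuit board 40 x 45 x 12 mm, lying loose to the right of the lamp; origin at the centre of its underside. Not to be moved.

How it is judged:
By the outcome, as a careful person would: the job done as asked, in the order asked, and still so for the second after the job is handed in, with the robot touching nothing.
It also fails if it takes over 48 s, if anything falls off the work surface, if the arm or the gripper's body presses on something with over 40 N, if the wrist force passes 120 N, or if a joint passes its speed limit or range.

## Working session

There is one attempt and no reset: what is moved stays moved. The work goes in short steps, Python scripts to look and compute and a shell command to move; the robot and the scene stay as the last step left them, time stands still between calls to the robot, and variables do not carry over. Pictures are saved under pics/ and viewed, and the job is handed in when it is done.

```bash
ls; mkdir -p pics; cat > h.py <<'E'
import numpy as np,cv2
from station import arm
def cam(f):
    h=f["image"].shape[0]; fl=h/2/np.tan(np.radians(f["vfov"])/2)
    R=cv2.Rodrigues(np.array(f["rvec"],float))[0]; t=np.array(f["tvec"],float).ravel()
    return fl,R,t
def ray(f,u,v,z):
    fl,R,t=cam(f); d=R.T@np.array([(u-f["cx"])/fl,(v-f["cy"])/fl,1]); c=-R.T@t
    return c+d*(z-c[2])/d[2]
def save(f,n): cv2.imwrite("pics/"+n,f["image"][...,::-1])
E
python3 - <<'E'
from h import *
import pickle
for n in("top","side","wrist"):
    f=arm.grab_frame(n); save(f,n+"0.png"); pickle.dump(f,open(n+"0.pkl","wb")); fl,R,t=cam(f); print(n,-R.T@t,R[2],fl,f["cx"],f["cy"],{k for k in f})
s=arm.get_state();print(s)
E
```

```text
pics
top [ 0.40459233 -0.06440473  0.93790989] [ 0.13867744  0.01956588 -0.9901443 ] 454.84768576582366 256.7457517850456 191.82272730361836 {'rvec', 'cy', 'vfov', 'image', 'tvec', 'cx', 'depth'}
side [0.29939206 0.7182426  0.40758645] [ 0.27779543 -0.88737118 -0.36797023] 354.51810018299767 255.6466295936247 192.06690390523562 {'rvec', 'cy', 'vfov', 'image', 'tvec', 'cx', 'depth'}
wrist [ 0.20678533 -0.64681813  0.38444272] [ 0.23366892  0.10244703 -0.96690405] 297.75831545948756 252.16444344548873 191.58965710134163 {'rvec', 'cy', 'vfov', 'image', 'tvec', 'cx', 'depth'}
{'t': 0.15, 'q': array([-8.73948993e-01,  3.59258730e-01,  1.12687078e-02, -2.70312298e-04,
       -1.22408381e+00, -2.88082518e-01]), 'qd': array([-0.0007255 , -0.00146306,  0.00384814,  0.00076233, -0.00025773,
       -0.00138908]), 'joint_efforts': array([-8.77214243e-04, -5.83275747e+01,  2.93290347e+01,  7.00122178e+00,
        8.72089004e-03, -1.20679679e-04]), 'eef_pos': array([ 0.26823187, -0.61926767,  0.40391113]), 'ee_rot': array([ 3.14029558e+00, -1.19324249e-04, -2.73291978e+00]), 'force': array([ 0.14602652,  0.25811969, -0.51496312]), 'moment': array([ 0.00839961,  0.04749496, -0.04823023]), 'width': 0.0874930160688643}
```

View pics/top0.png

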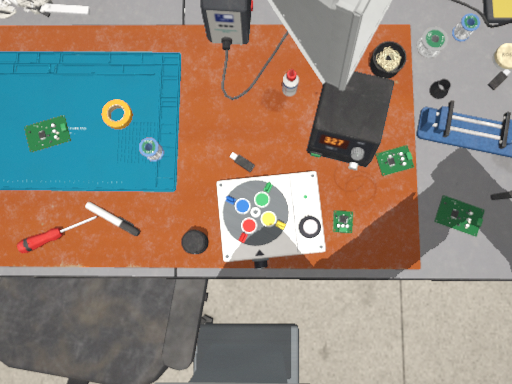

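View pics/side0.png

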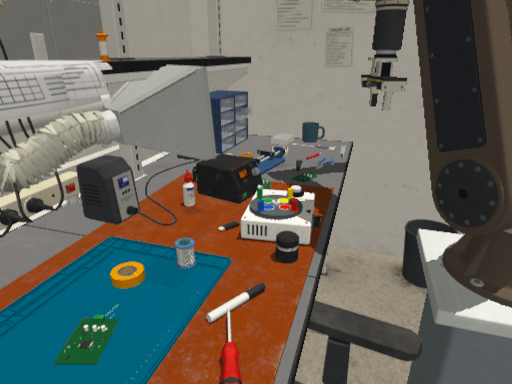

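Top view: the lamp is centred at about (270,215). The green tab is near (268,187), the wedge near (260,252) and the button near (310,226), so green is roughly opposite the mark. Next I'll measure these properly.

```bash
python3 - <<'E'
from h import *
import pickle
f=pickle.load(open("top0.pkl","rb"))
im=f["image"][160:280,180:370]; cv2.imwrite("pics/top0z.png",cv2.resize(im,None,fx=4,fy=4,interpolation=cv2.INTER_CUBIC)[...,::-1])
fl,R,t=cam(f); c=-R.T@t
def P(u,v):
    d=f["depth"][v,u]; return R.T@(np.array([(u-f["cx"])/fl*d,(v-f["cy"])/fl*d,d])-t)
for n,(u,v) in dict(top=(228,245),disc=(240,190),disc2=(285,235),hub=(255,212),g=(268,187),y=(281,225),r=(242,239),b=(231,199),but=(310,226),adapter=(195,241),bench=(200,200),pcb=(343,221)).items(): print(n,P(u,v).round(4))
hsv=cv2.cvtColor(f["image"],cv2.COLOR_RGB2HSV)
for n,(lo,hi) in dict(g=(45,80),b=(100,125),y=(22,33),r=(172,180)).items():
    m=((hsv[...,0]>=lo)&(hsv[...,0]<=hi)&(hsv[...,1]>130)&(hsv[...,2]>60)).astype(np.uint8); m[:170]=0;m[265:]=0;m[:,:215]=0;m[:,325:]=0
    k,l,s,ce=cv2.connectedComponentsWithStats(m)
    for i in range(1,k):
        if s[i,4]>8: print(n,s[i],ce[i].round(1),ray(f,*ce[i],0.09)[:2].round(4),ray(f,*ce[i],0.064)[:2].round(4))
# housing outline
g=f["image"].min(2)>170; g[:165]=0;g[268:]=0;g[:,:212]=0;g[:,330:]=0
k,l,s,ce=cv2.connectedComponentsWithStats(g.astype(np.uint8)); i=1+np.argmax(s[1:,4]); 
pts=np.argwhere(l==i)[:,::-1].astype(np.float32)
box=cv2.boxPoints(cv2.minAreaRect(pts)); print(box)
for b in box: print(ray(f,*b,0.055).round(4))
E
```

```text
top [0.4244 0.008  0.0538]
disc [ 0.5303 -0.0146  0.065 ]
disc2 [ 0.4442 -0.1021  0.0539]
hub [ 0.4868 -0.0442  0.0737]
g [ 0.5329 -0.0688  0.0879]
y [ 0.461  -0.0931  0.092 ]
r [ 0.4348 -0.0208  0.0892]
b [0.5095 0.0006 0.0907]
but [ 0.4604 -0.1483  0.077 ]
adapter [0.4318 0.0725 0.0521]
bench [ 0.5188  0.0727 -0.0036]
pcb [ 0.4758 -0.2233  0.0022]
g [265 183   7   9  41] [267.7 186.9] [ 0.5327 -0.0683] [ 0.5367 -0.0684]
g [257 194  11  11  99] [261.9 199.2] [ 0.5094 -0.0573] [ 0.5127 -0.0571]
b [226 196  10   8  48] [230.3 199.6] [0.5084 0.0019] [0.5116 0.004 ]
b [237 200  12  12 109] [242.2 205.6] [ 0.4972 -0.0205] [ 0.5001 -0.0192]
y [276 221  10   8  53] [280.2 224.5] [ 0.4621 -0.0917] [ 0.4639 -0.0926]
[[214.78267 180.62872]
 [317.44073 170.24756]
 [325.6501  251.42865]
 [222.992   261.8098 ]]
[0.5502 0.0359 0.055 ]
[ 0.5716 -0.1662  0.055 ]
[ 0.4132 -0.18    0.055 ]
[0.3922 0.0171 0.055 ]
```

View pics/top0z.png

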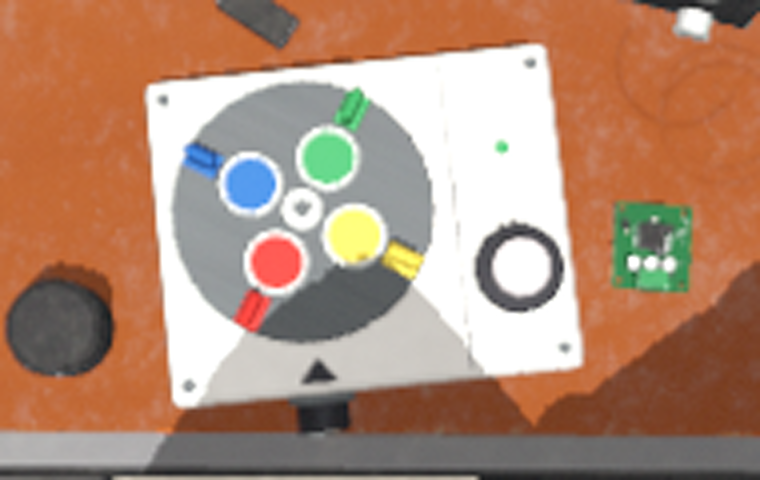

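```bash
cat > tur.py <<'E'
from h import *
def blobs(f,roi,zt=.09,zf=.064):
    x0,y0,x1,y1=roi
    hsv=cv2.cvtColor(f["image"],cv2.COLOR_RGB2HSV).astype(int); out=[]
    for n,(lo,hi) in dict(g=(45,85),b=(100,125),y=(22,33),r=(170,185)).items():
        H=hsv[...,0]; H=np.where((n=='r')&(H<8),H+180,H)
        m=((H>=lo)&(H<=hi)&(hsv[...,1]>120)&(hsv[...,2]>60)).astype(np.uint8)
        mm=np.zeros_like(m); mm[y0:y1,x0:x1]=m[y0:y1,x0:x1]
        k,l,s,ce=cv2.connectedComponentsWithStats(mm)
        for i in range(1,k):
            if s[i,4]>12: out.append((n,s[i,4],ce[i],ray(f,*ce[i],zt)[:2],ray(f,*ce[i],zf)[:2])); print(n,s[i,4],ce[i].round(1),"tabtop",out[-1][3].round(4),"filter",out[-1][4].round(4))
    return out
E
python3 - <<'E'
from tur import *
import pickle
f=pickle.load(open("top0.pkl","rb"))
o=blobs(f,(218,175,320,255))
F=[b[4] for b in o if b[1]>75]; print("centre from filters",np.mean(F,0))
for n,u,v,z in[("hub",255.3,212,.071),("mark",259.5,253,.055),("button",309.7,226.5,.065),("button",309.7,226.5,.075)]: print(n,ray(f,u,v,z).round(4))
fl,R,t=cam(f)
d=f["depth"]; v,u=np.mgrid[0:384,0:512]
P=np.stack([(u-f["cx"])/fl*d,(v-f["cy"])/fl*d,d],-1)@R-(R.T@t)
for n,r in dict(psu=(310,80,390,165),hood=(280,0,390,85),pcb=(335,212,352,232),dongle=(230,150,255,170)).items():
    q=P[r[1]:r[3],r[0]:r[2]].reshape(-1,3); q=q[q[:,2]>.04 if n in('psu','hood') else q[:,2]>-1]; print(n,q.min(0).round(3),q.max(0).round(3),np.percentile(q[:,2],[50,90]).round(3))
bt=P[224:229,307:313,2]; print("button z",np.median(bt), "collar", P[226,301,2],"disc",np.median(P[205:212,226:232,2]),"housing",np.median(P[180:190,305:315,2]))
E
```

```text
g 44 [267.7 187. ] tabtop [ 0.5326 -0.0682] filter [ 0.5366 -0.0684]
g 102 [261.7 199.1] tabtop [ 0.5096 -0.0571] filter [ 0.5128 -0.0568]
b 49 [230.3 199.5] tabtop [0.5085 0.0021] filter [0.5117 0.0041]
b 112 [242.2 205.6] tabtop [ 0.4971 -0.0205] filter [ 0.4999 -0.0191]
y 108 [268.2 218.6] tabtop [ 0.4729 -0.0693] filter [ 0.475  -0.0695]
y 56 [280.1 224.4] tabtop [ 0.4622 -0.0914] filter [ 0.464  -0.0923]
r 116 [248.6 225.3] tabtop [ 0.4602 -0.0328] filter [ 0.4619 -0.0318]
r 55 [242.6 237.3] tabtop [ 0.438 -0.022] filter [ 0.439  -0.0207]
centre from filters [ 0.48741202 -0.04432001]
hub [ 0.487  -0.0448  0.071 ]
mark [ 0.4094 -0.053   0.055 ]
button [ 0.4602 -0.1489  0.065 ]
button [ 0.4596 -0.148   0.075 ]
psu [ 0.405 -0.3    0.04 ] [ 0.746 -0.064  0.938] [0.101 0.104]
hood [ 0.405 -0.319  0.04 ] [ 0.891 -0.064  0.938] [0.206 0.349]
pcb [ 0.405 -0.241 -0.006] [ 0.495 -0.064  0.938] [0.    0.008]
dongle [ 0.405 -0.064 -0.006] [0.626 0.012 0.938] [0.    0.008]
button z 0.0751300499608244 collar 0.061232182681654534 disc 0.0646219404086737 housing 0.052686729057741466
```

```bash
python3 -m handwheel '[[1.1,2.9,0,0.074],[1.1,2.9,0,0.074],[1.1,2.9,0,0.074],[1.1,2.9,0,0.074],[1.1,2.9,0,0.074],[1.1,2.9,0,0.074],[1.1,2.9,0,0.074],[1.1,2.9,0,0.074],[1.1,2.9,0,0.074],[1.1,2.9,0,0.074],[1.1,2.9,0,0.074],[1.1,2.9,0,0.074],[1.1,2.9,0,0.074],[1.1,2.9,0,0.074],[1.1,2.9,0,0.074],[1.1,2.9,0,0.074],[1.1,2.9,0,0.074],[1.1,2.8,0,0.074],[1.1,2.8,0,0.074],[1,2.6,0,0.07]]' 0 10
python3 - <<'E'
from h import *
s=arm.get_state();print(s["eef_pos"],s["ee_rot"],s["q"],s["force"])
f=arm.grab_frame("wrist");save(f,"w1.png")
f=arm.grab_frame("side");save(f,"s1.png")
E
```

```text
t: 2.15
eef_pos: [0.4875, -0.043, 0.4046]
ee_rot: [3.142, 0.0, -1.253]
force: [0.5, -0.1, 0.2]
width: 0.0874
[ 0.48746266 -0.04304233  0.40462043] [ 3.14158343e+00  1.16232412e-04 -1.25346878e+00] [ 3.14618617e-01  4.93420809e-02 -3.84987827e-01 -1.28100317e-04
 -1.13647596e+00  2.76283684e-03] [ 0.48647829 -0.13771284  0.15347359]
```

View pics/w1.png

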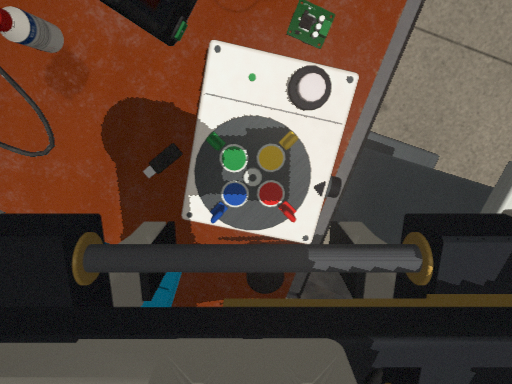

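View pics/s1.png

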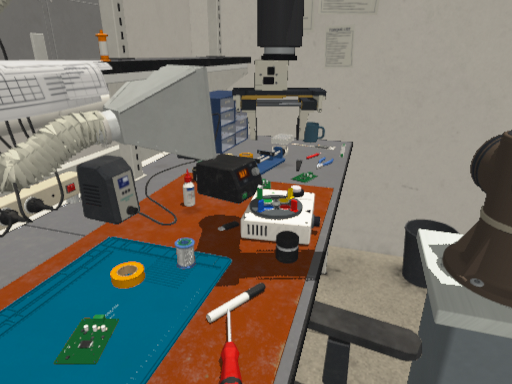

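Wrist view: turret at about (252,178), with the fingers clear above it. Yaw follows q1+q6, so a clockwise stroke of about 180° needs q6 to start near +2.9. I'll turn the wrist in the air first, then come down.

```bash
python3 -m handwheel '[[0,-0.15,0,0.145],[0,0,0,0.145],[0,0,0,0.145],[0,0,0,0.145],[0,0,0,0.145],[0,0,0,0.145],[0,0,0,0.145],[0,0,0,0.145],[0,0,0,0.145],[0,0,0,0.145],[0,0,0,0.145],[0,0,0,0.145],[0,0,0,0.145],[0,0,0,0.145],[0,0,0,0.145],[0,0,0,0.145],[0,0,0,0.145],[0,0,0,0.145],[0,0,0,0.145],[0,0,0,0.145]]'
python3 - <<'E'
from h import *
s=arm.get_state();print(s["eef_pos"],s["ee_rot"],s["q"],s["force"])
f=arm.grab_frame("wrist");save(f,"w2.png")
E
```

```text
t: 4.25
eef_pos: [0.487, -0.0463, 0.4045]
ee_rot: [-3.141, -0.0, 1.648]
force: [-0.6, 0.7, 0.3]
width: 0.0875
[ 0.48698118 -0.04629498  0.40451467] [-3.14118768e+00 -3.18967420e-05  1.64820309e+00] [ 3.08064170e-01  4.92229906e-02 -3.85363462e-01 -1.36281867e-04
 -1.13659683e+00  2.91099261e+00] [-0.57015865  0.67848445  0.32140749]
```

View pics/w2.png

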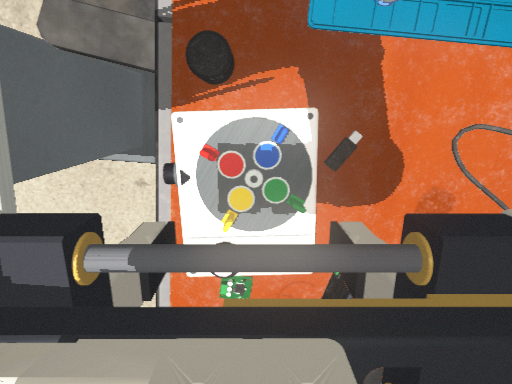

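```bash
python3 - <<'E'
from tur import *
f=arm.grab_frame("wrist")
o=blobs(f,(170,100,330,235))
F=[b[4] for b in o if b[1]>250]; print(len(F),np.mean(F,0))
print(ray(f,254,179,.071))
E
```

```text
g 51 [273.  183.3] tabtop [ 0.5094 -0.0457] filter [ 0.5118 -0.0517]
b 161 [280.1 134.3] tabtop [0.5112 0.0037] filter [0.5137 0.0021]
b 418 [267.  155.2] tabtop [ 0.5005 -0.0177] filter [ 0.502  -0.0212]
y 400 [240.3 198.6] tabtop [ 0.4775 -0.0647] filter [ 0.4771 -0.0723]
y 186 [228.2 219.2] tabtop [ 0.4665 -0.0883] filter [ 0.4651 -0.098 ]
r 209 [209.4 152. ] tabtop [ 0.4434 -0.0195] filter [ 0.4399 -0.0231]
r 433 [231.1 164.1] tabtop [ 0.4655 -0.0297] filter [ 0.464  -0.0342]
3 [ 0.48105861 -0.04257568]
[ 0.49020552 -0.0470826   0.071     ]
```

```bash
python3 -m handwheel '[[0.1,0,-1,0],[0,0,-2,0],[0,0,-2,0],[0,0,-2,0],[0,0,-2,0],[0,0,-2,0],[0,0,-1,0],[0,0,-0.5,0],[0,0,0,0]]'
python3 - <<'E'
from h import *
s=arm.get_state();print(s["eef_pos"],s["ee_rot"],s["force"])
f=arm.grab_frame("side");cv2.imwrite("pics/s3.png",cv2.resize(f["image"][120:260,200:350],None,fx=4,fy=4)[...,::-1])
f=arm.grab_frame("top");cv2.imwrite("pics/t3.png",cv2.resize(f["image"][120:280,180:370],None,fx=4,fy=3)[...,::-1])
E
```

```text
t: 5.25
eef_pos: [0.4883, -0.0459, 0.2792]
ee_rot: [-3.141, 0.0, 1.642]
force: [-0.4, 0.5, -0.1]
width: 0.0876
[ 0.48826066 -0.04594559  0.27923527] [-3.14063146e+00  2.93361401e-04  1.64195911e+00] [-0.3781065   0.54648291 -0.10763413]
```

View pics/s3.png

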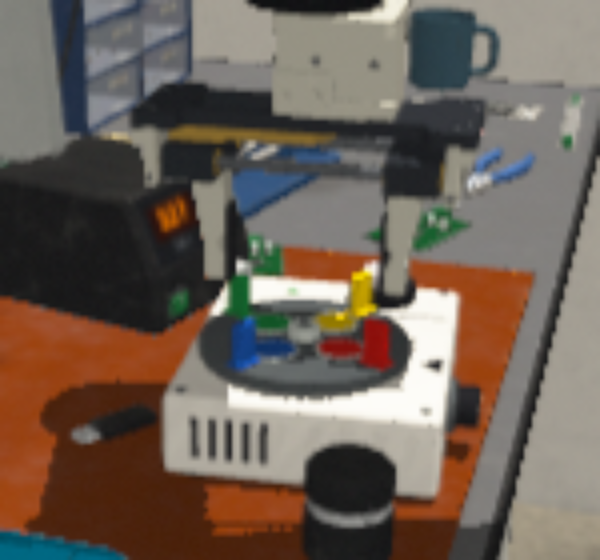

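View pics/t3.png

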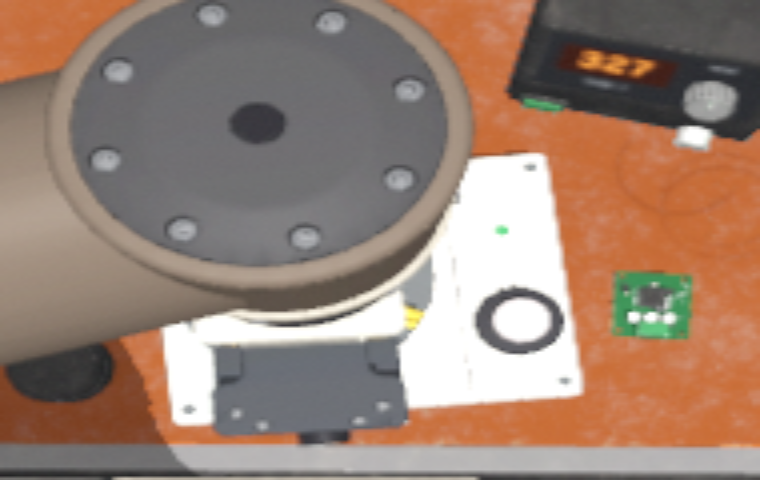

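```bash
python3 -m handwheel '[[0,0,-0.7,0],[0,0,-0.7,0],[0,0,-0.7,0],[0,0,-0.5,0],[0,0,-0.2,0],[0,0,0,-0.04],[0,0,0,-0.04],[0,0,0,-0.04],[0,0,0,-0.04],[0,0,0,-0.04],[0,0,0,-0.04],[0,0,0,-0.04],[0,0,0,-0.04],[0,0,0,-0.04],[0,0,0,-0.04]]'
python3 - <<'E'
from h import *
s=arm.get_state();print(s["eef_pos"],s["ee_rot"],s["force"],s["moment"])
f=arm.grab_frame("side");cv2.imwrite("pics/s4.png",cv2.resize(f["image"][120:260,200:350],None,fx=4,fy=4)[...,::-1])
f=arm.grab_frame("wrist");save(f,"w4.png")
E
```

```text
t: 6.85
eef_pos: [0.4885, -0.0457, 0.2517]
ee_rot: [3.141, -0.0, 1.242]
force: [0.3, 1.9, -0.4]
width: 0.0874
[ 0.48848282 -0.04566144  0.25165281] [ 3.14129086e+00 -3.35875711e-04  1.24182645e+00] [ 0.32959044  1.9032205  -0.37070331] [0.33698878 0.01339643 0.12594339]
```

View pics/s4.png

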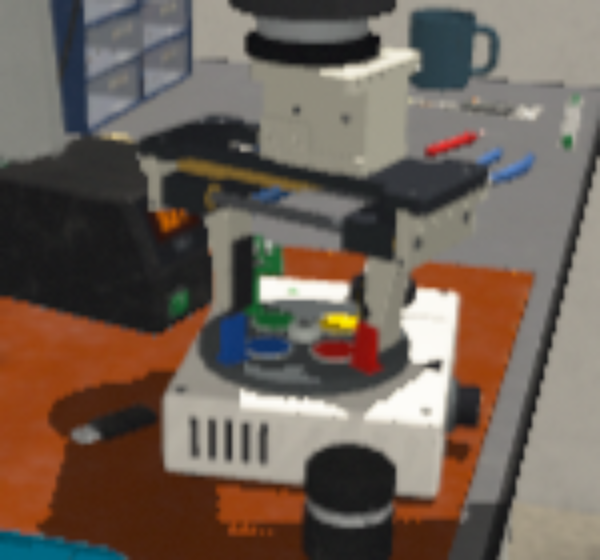

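View pics/w4.png

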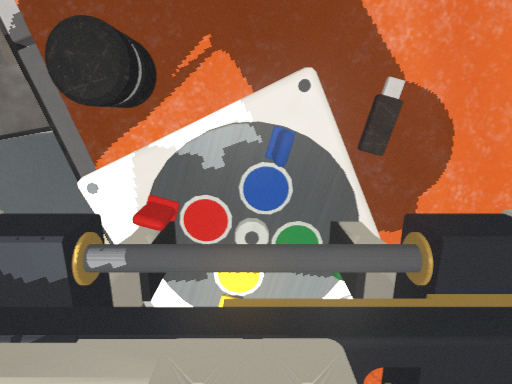

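Contact is made (moment 0.126 N m, as the friction predicts), and forces are about 2 N. The wrist view shows the fingers straddling the hub at about (252,235). Continuing clockwise.

```bash
python3 -m handwheel '[[0,0,0,-0.055],[0,0,0,-0.055],[0,0,0,-0.055],[0,0,0,-0.055],[0,0,0,-0.055],[0,0,0,-0.055],[0,0,0,-0.055],[0,0,0,-0.055],[0,0,0,-0.055],[0,0,0,-0.055],[0,0,0,-0.055],[0,0,0,-0.055],[0,0,0,-0.055],[0,0,0,-0.055],[0,0,0,-0.055],[0,0,0,-0.055],[0,0,0,-0.055],[0,0,0,-0.055],[0,0,0,-0.055],[0,0,0,-0.055]]'
python3 - <<'E'
from h import *
s=arm.get_state();print(s["eef_pos"],s["ee_rot"],s["force"],s["moment"])
f=arm.grab_frame("side");cv2.imwrite("pics/s5.png",cv2.resize(f["image"][120:260,200:350],None,fx=4,fy=4)[...,::-1])
f=arm.grab_frame("wrist");save(f,"w5.png")
E
```

```text
t: 8.95
eef_pos: [0.4882, -0.0458, 0.2516]
ee_rot: [-3.142, 0.0, 0.142]
force: [-1.1, 1.5, 0.6]
width: 0.0876
[ 0.48822028 -0.04580634  0.25161611] [-3.14150009e+00  1.86396535e-04  1.42394234e-01] [-1.06998189  1.53873186  0.58806618] [0.33736777 0.36570215 0.09105291]
```

View pics/s5.png

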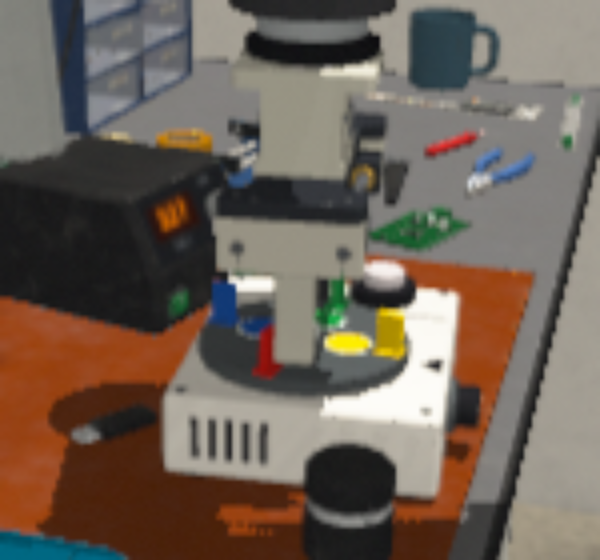

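View pics/w5.png

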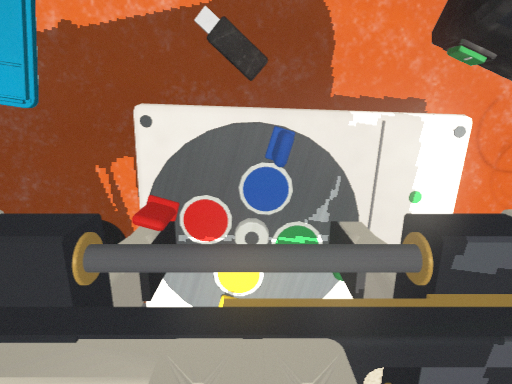

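```bash
cat > ang.py <<'E'
from tur import *
def go(f):
    o=blobs(f,(120,100,370,330))
    C=np.array([.4883,-.0458])
    hub=ray(f,252,236,.071)[:2]; print("hub",hub)
    return o
E
python3 - <<'E'
from ang import *
f=arm.grab_frame("wrist"); o=go(f); hub=ray(f,252,236,.071)[:2]
off=dict(g=0,b=90,r=180,y=270)
for b in o:
    if b[1]>1300: d=b[4]-hub; print(b[0],np.hypot(*d),(np.degrees(np.arctan2(d[1],d[0]))-off[b[0]])%360)
B=[b for b in o if b[0]=='b' and b[1]>1300][0][4]; Y=[b for b in o if b[0]=='r' and b[1]>1300][0][4]
d=B-Y; print("b-r line ->green", (np.degrees(np.arctan2(d[1],d[0]))-45)%360)
E
```

```text
g 562 [296.4 236.1] tabtop [ 0.5001 -0.0678] filter [ 0.4896 -0.0735]
g 36 [337.7 276.3] tabtop [ 0.4805 -0.0938] filter [ 0.4664 -0.1043]
b 780 [280.2 145.9] tabtop [ 0.5444 -0.0518] filter [ 0.542  -0.0546]
b 1538 [265.4 188.7] tabtop [ 0.5227 -0.0481] filter [ 0.5163 -0.0503]
y 688 [238.1 280.4] tabtop [ 0.4705 -0.0414] filter [ 0.4545 -0.0423]
y 86 [223.9 299.8] tabtop [ 0.4576 -0.0353] filter [ 0.4393 -0.0351]
r 1117 [156.4 212.9] tabtop [0.5024 0.0043] filter [0.4924 0.0117]
r 1442 [205.2 219.8] tabtop [ 0.5023 -0.0204] filter [ 0.4922 -0.0175]
hub [ 0.48881293 -0.04632431]
b 0.027778597442473074 261.8364649859815
r 0.029023836730394152 263.35685151292523
b-r line ->green 261.37368529094965
```

```bash
python3 -m handwheel '[[0,0,0,-0.06],[0,0,0,-0.06],[0,0,0,-0.06],[0,0,0,-0.06],[0,0,0,-0.06],[0,0,0,-0.06],[0,0,0,-0.06],[0,0,0,-0.06],[0,0,0,-0.06],[0,0,0,-0.06],[0,0,0,-0.06],[0,0,0,-0.06],[0,0,0,-0.06],[0,0,0,-0.06],[0,0,0,-0.06],[0,0,0,-0.06],[0,0,0,-0.06],[0,0,0,-0.06],[0,0,0,-0.06],[0,0,0,-0.06]]'
python3 - <<'E'
from ang import *
s=arm.get_state();print(s["eef_pos"],s["ee_rot"],s["force"],s["moment"],s["q"])
f=arm.grab_frame("wrist"); save(f,"w6.png");o=go(f); hub=ray(f,252,236,.071)[:2]
off=dict(g=0,b=90,r=180,y=270)
for b in o:
    if b[1]>1200: d=b[4]-hub; print(b[0],np.hypot(*d),(np.degrees(np.arctan2(d[1],d[0]))-off[b[0]])%360)
f=arm.grab_frame("side");cv2.imwrite("pics/s6.png",cv2.resize(f["image"][120:260,200:350],None,fx=4,fy=4)[...,::-1])
f=arm.grab_frame("top");cv2.imwrite("pics/t6.png",cv2.resize(f["image"][160:280,180:370],None,fx=4,fy=4,interpolation=cv2.INTER_CUBIC)[...,::-1])
E
```

```text
t: 11.1
eef_pos: [0.488, -0.0458, 0.2516]
ee_rot: [3.141, 0.0, -1.057]
force: [-2.0, 1.7, 2.5]
width: 0.0874
[ 0.4880024  -0.04580292  0.25159232] [ 3.14103606e+00  4.17603052e-04 -1.05683078e+00] [-2.02082742  1.71522945  2.45273616] [0.83245014 0.85271119 0.1314856 ] [ 3.08341116e-01  2.18337377e-01 -5.87753869e-01 -4.26053778e-04
 -7.65335261e-01  2.05931891e-01]
g 547 [296.5 236.3] tabtop [ 0.473  -0.0637] filter [ 0.4638 -0.056 ]
g 44 [338.  276.6] tabtop [ 0.4415 -0.0548] filter [ 0.4266 -0.0455]
b 609 [280.6 148.9] tabtop [ 0.5031 -0.0982] filter [ 0.4994 -0.0967]
b 1537 [265.5 189.3] tabtop [ 0.4994 -0.0775] filter [ 0.4951 -0.0723]
y 735 [238.3 280.8] tabtop [ 0.4867 -0.0264] filter [ 0.48   -0.0119]
y 77 [223.5 300.2] tabtop [ 0.488 -0.012] filter [0.4816 0.0052]
r 1098 [156.5 213.4] tabtop [ 0.5409 -0.0396] filter [ 0.5442 -0.0275]
r 1455 [205.3 220.4] tabtop [ 0.5178 -0.0484] filter [ 0.5168 -0.0379]
hub [ 0.48899065 -0.04546421]
b 0.027476805432957194 192.7913306669356
r 0.0288684418651804 195.25909775649708
```

View pics/s6.png

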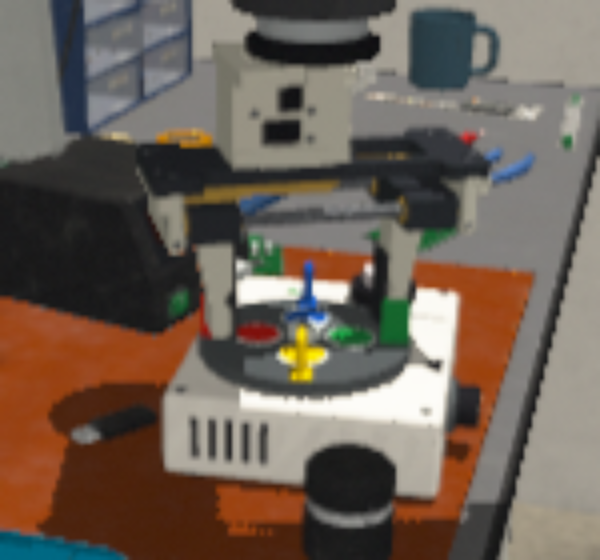

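View pics/t6.png

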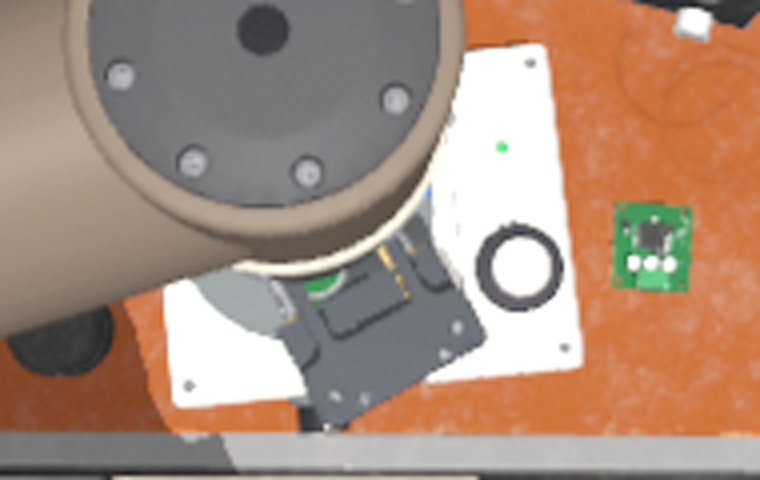

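View pics/w6.png

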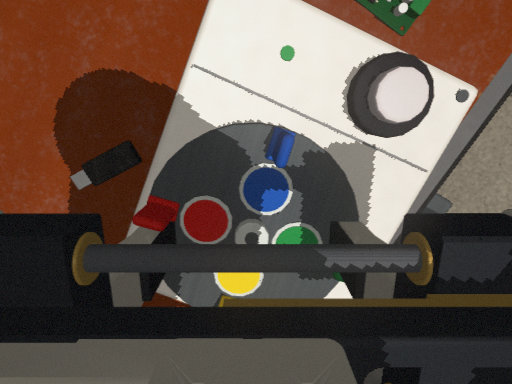

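```bash
python3 -m handwheel '[[0,0,0,-0.04],[0,0,0,-0.04],[0,0,0,-0.04],[0,0,0,0],[0,0,0,0.05],[0,0,0,0.08],[0,0,0,0.07],[0,0,0.5,0],[0,0,2,0],[0,0,3,0],[0,0,3,0],[0,-4,2,0],[0,-4,0,0],[0,-4,0,0],[0,-4,0,0],[0,-4,0,0],[0,-4,0,0]]'
python3 - <<'E'
from tur import *
import pickle
s=arm.get_state();print(s["eef_pos"],s["ee_rot"],s["force"])
f=arm.grab_frame("top");pickle.dump(f,open("t7.pkl","wb"));cv2.imwrite("pics/t7.png",cv2.resize(f["image"][160:280,180:370],None,fx=4,fy=4,interpolation=cv2.INTER_CUBIC)[...,::-1])
o=blobs(f,(218,175,298,255))
F={b[0]:b[4] for b in o if b[1]>75};T={b[0]:b[3] for b in o if b[1]<75}
for a,b,k in[("g","r",0),("b","y",90)]:
  for D in(F,T):
    if a in D and b in D: d=D[a]-D[b]; print(a,b,(D[a]+D[b])/2,(np.degrees(np.arctan2(d[1],d[0]))-k)%360)
E
```

```text
t: 12.95
eef_pos: [0.488, -0.2877, 0.3572]
ee_rot: [-3.141, -0.001, -0.977]
force: [1.0, 0.3, 0.8]
width: 0.0877
[ 0.48801226 -0.28766145  0.35724376] [-3.14123997e+00 -6.84753369e-04 -9.77131909e-01] [1.00397126 0.28497647 0.80202624]
y 19 [224.9 214. ] tabtop [0.4812 0.0117] filter [0.4836 0.0141]
```

View pics/t7.png

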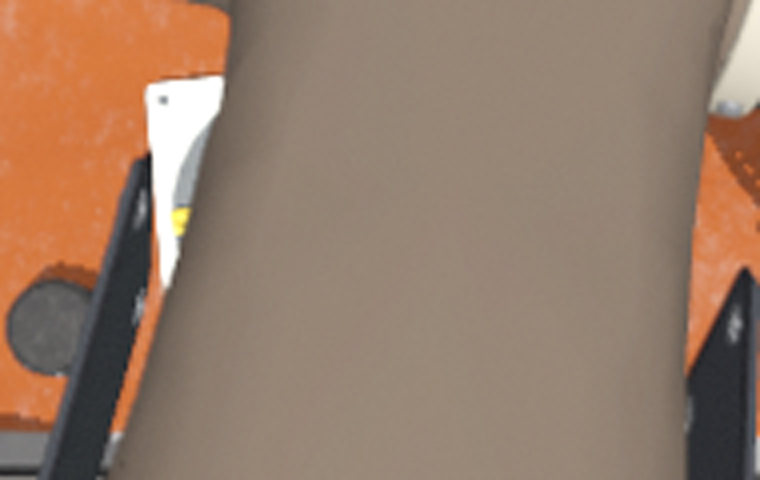

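The arm blocks the top view. Trying the side and wrist cameras from here.

```bash
python3 - <<'E'
from tur import *
import pickle
f=arm.grab_frame("side");pickle.dump(f,open("s7.pkl","wb"));cv2.imwrite("pics/s7.png",cv2.resize(f["image"][170:260,220:350],None,fx=6,fy=6,interpolation=cv2.INTER_CUBIC)[...,::-1])
f=arm.grab_frame("wrist");pickle.dump(f,open("w7.pkl","wb"));save(f,"w7.png")
E
```

```text
(no output)
```

View pics/s7.png

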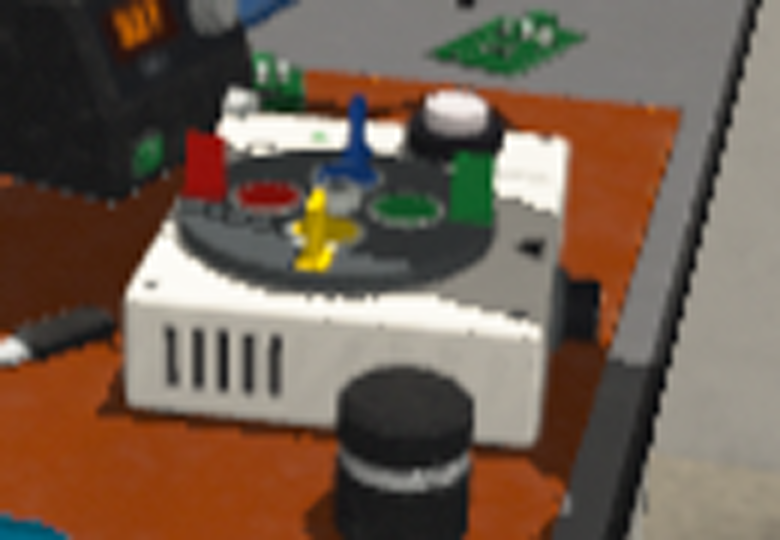

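View pics/w7.png

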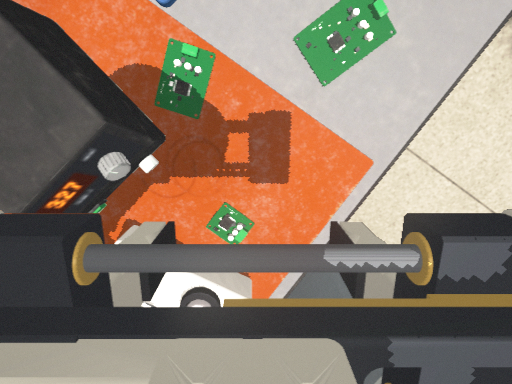

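Side view: green at about (298,201) points roughly at the wedge (308,211). That's too coarse, so I'll move over the lamp for a sharper wrist view.

```bash
python3 -m handwheel '[[0,4,0,-0.05],[0,4,0,-0.05],[0,4,0,-0.05],[0,4,0,-0.05],[0,4,0,-0.05],[0,4,0,0],[0,2,0,0],[0,1,0,0],[0,0,0,0],[0,0,0,0]]'
cat > m.py <<'E'
from tur import *
import pickle
f=arm.grab_frame("wrist");pickle.dump(f,open("w8.pkl","wb"));save(f,"w8.png")
o=blobs(f,(120,40,370,300))
E
python3 m.py
```

```text
t: 14.1
eef_pos: [0.4881, -0.0159, 0.3568]
ee_rot: [-3.142, -0.0, -1.226]
force: [0.2, 0.1, -0.3]
width: 0.0877
g 23 [266.2  41.1] tabtop [ 0.5205 -0.134 ] filter [ 0.5213 -0.1396]
g 534 [292.3 166.8] tabtop [ 0.4662 -0.051 ] filter [ 0.4613 -0.0479]
g 60 [321.5 169.3] tabtop [ 0.4422 -0.0574] filter [ 0.4347 -0.0549]
g 18 [312.2 176.6] tabtop [ 0.4472 -0.0489] filter [ 0.4403 -0.0455]
g 93 [326.6 179.2] tabtop [ 0.4348 -0.051 ] filter [ 0.4266 -0.0478]
b 226 [280.1  99.3] tabtop [ 0.4954 -0.0982] filter [ 0.4936 -0.1   ]
b 650 [271.1 128.8] tabtop [ 0.494  -0.0743] filter [ 0.492  -0.0736]
y 579 [255.5 188.3] tabtop [ 0.489  -0.0231] filter [ 0.4865 -0.017 ]
y 282 [248.6 216. ] tabtop [0.4861 0.0026] filter [0.4833 0.0113]
r 312 [204. 145.] tabtop [ 0.5415 -0.0434] filter [ 0.5445 -0.0394]
r 630 [233.1 151.7] tabtop [ 0.5171 -0.0462] filter [ 0.5176 -0.0426]
```

View pics/w8.png

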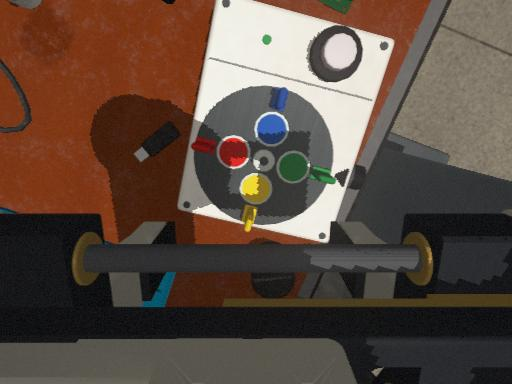

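```bash
python3 - <<'E'
from tur import *
import pickle
f=pickle.load(open("w8.pkl","rb")); im=f["image"]
cv2.imwrite("pics/w8z.png",cv2.resize(im[140:215,290:380],None,fx=8,fy=8,interpolation=cv2.INTER_NEAREST)[...,::-1])
C=np.array([.48935,-.0453])
m=(im.max(2)<70).astype(np.uint8); m[:165]=0;m[192:]=0;m[:,:333]=0;m[:,353:]=0
k,l,s,ce=cv2.connectedComponentsWithStats(m)
for i in range(1,k): 
    p=ray(f,*ce[i],.055)[:2]-C; print(s[i],ce[i],p,np.degrees(np.arctan2(p[1],p[0]))%360)
for name,(a,b) in dict(seam=((210,59),(371,101))).items():
    d=ray(f,*b,.055)-ray(f,*a,.055); print(np.degrees(np.arctan2(d[1],d[0]))%360)
# screws
for u,v in[(226,3),(384,45),(186,205),(323,237)]: print(ray(f,u,v,.055)[:2])
E
```

```text
[336 170  12  16  96] [341.44791667 176.63541667] [-0.07816142 -0.00863668] 186.30548821053904
[348 181   5   8  20] [350.9  185.35] [-0.09039917 -0.00380778] 182.41198005523805
186.0583619115184
[ 0.5635631  -0.15750083]
[ 0.42422651 -0.1731969 ]
[0.54466134 0.02449396]
[0.40312439 0.01008355]
```

View pics/w8z.png

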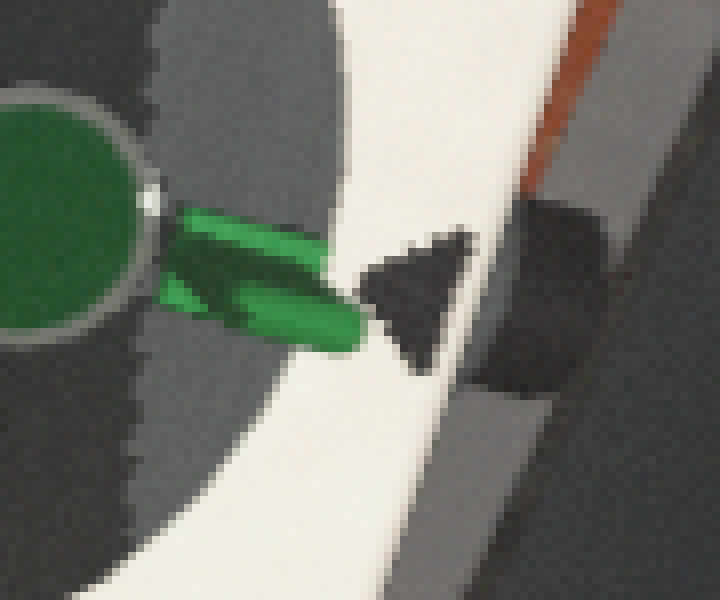

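Green is at 185.5° and the wedge at 186.2°, so they agree within 1°. Next, the button.

```bash
python3 - <<'E'
from tur import *
import pickle
f=pickle.load(open("w8.pkl","rb")); im=f["image"]
fl,R,t=cam(f);d=f["depth"]
v,u=np.mgrid[0:384,0:512]
P=np.stack([(u-f["cx"])/fl*d,(v-f["cy"])/fl*d,d],-1)@R-(R.T@t)
m=(im.max(2)<110).astype(np.uint8); m[:22]=0;m[85:]=0;m[:,:304]=0;m[:,:]*=(u<366)
k,l,s,ce=cv2.connectedComponentsWithStats(m); i=1+np.argmax(s[1:,4]); print(s[i])
ct,_=cv2.findContours((l==i).astype(np.uint8),cv2.RETR_CCOMP,cv2.CHAIN_APPROX_NONE)
for c in ct:
    if len(c)>20: e=cv2.fitEllipse(c); print(e, [ray(f,*e[0],z)[:2].round(4) for z in(.06,.07,.075)])
for p in[(340,50),(336,48),(316,55),(320,70),(330,78),(345,80)]: print(p,P[p[1],p[0]].round(4),im[p[1],p[0]])
print("housing",np.median(P[30:40,230:260,2]))
E
```

```text
[ 309   25   53   57 1369]
((335.13409423828125, 53.469181060791016), (50.285343170166016, 57.3532829284668), 29.975248336791992) [array([ 0.4623, -0.1514]), array([ 0.4641, -0.1488]), array([ 0.4651, -0.1476])]
((339.8300476074219, 50.86484909057617), (34.17546081542969, 38.1815299987793), 21.23249626159668) [array([ 0.4594, -0.1546]), array([ 0.4613, -0.152 ]), array([ 0.4623, -0.1506])]
(340, 50) [ 0.4629 -0.1505  0.0778] [229 222 218]
(336, 48) [ 0.4664 -0.151   0.0768] [230 223 219]
(316, 55) [ 0.4781 -0.1432  0.0665] [75 72 70]
(320, 70) [ 0.4706 -0.1333  0.0678] [72 69 68]
(330, 78) [ 0.46   -0.1304  0.0673] [71 67 68]
(345, 80) [ 0.4445 -0.1354  0.056 ] [239 233 224]
housing 0.05561540138161311
```

```bash
python3 -m handwheel '[[-0.5,-2.5,0,0],[-0.5,-3,0,0],[-0.5,-3,0,0],[-0.5,-3,0,0],[-0.5,-1.5,0,0],[-0.2,-0.35,0,0],[0,0,-2,0],[0,0,-2,0],[0,0,-2,0],[0,0,-2,0],[0,0,-1,0],[0,0,0,0],[0,0,0,0]]' 1 10
python3 - <<'E'
from h import *
f=arm.grab_frame("side");cv2.imwrite("pics/s9.png",cv2.resize(f["image"][150:260,220:350],None,fx=6,fy=6,interpolation=cv2.INTER_CUBIC)[:600,...,::-1])
s=arm.get_state();print(s["force"],s["eef_pos"])
f=arm.grab_frame("wrist");save(f,"w9.png")
E
```

```text
t: 15.45
eef_pos: [0.4616, -0.1494, 0.2672]
ee_rot: [-3.141, -0.0, -1.227]
force: [-0.1, -0.6, 0.2]
width: 0.0004
[ 0.4725556   0.63181015 -0.66038219] [ 0.46179443 -0.14940421  0.26751615]
```

View pics/s9.png

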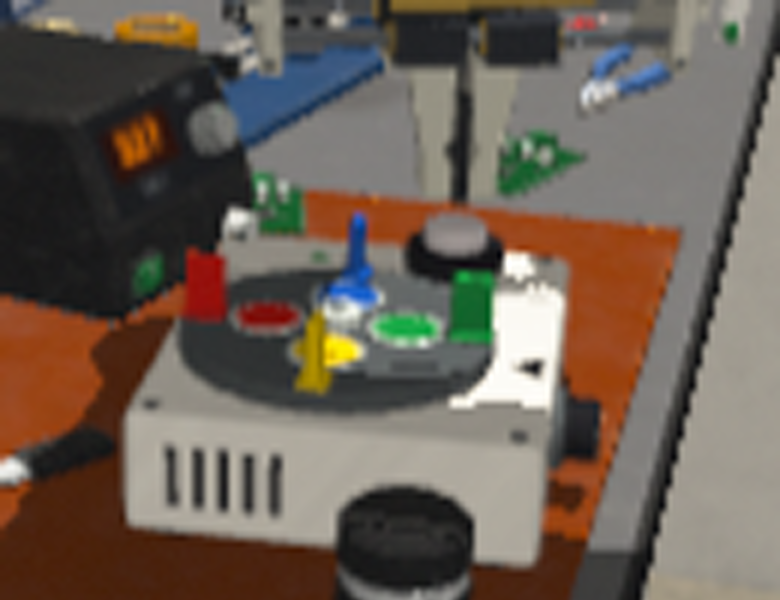

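View pics/w9.png

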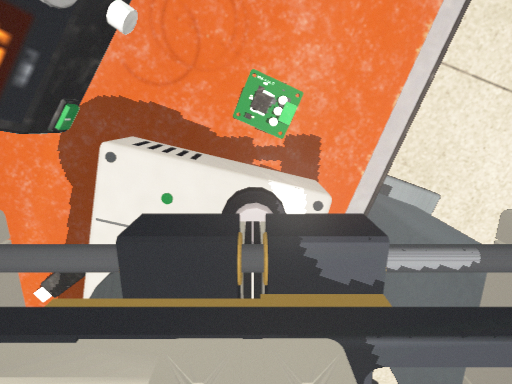

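The fingertips are in line with the button in both views (side column about 458, wrist column about 252). Pressing slowly.

```bash
python3 -m handwheel '[[0,0,-0.4,0],[0,0,-0.4,0],[0,0,-0.3,0],[0,0,-0.3,0],[0,0,-0.1,0],[0,0,0,0]]'; python3 -m handwheel '[[0,0,-0.1,0],[0,0,-0.1,0],[0,0,0,0]]'
```

```text
t: 16.15
eef_pos: [0.4613, -0.1493, 0.2516]
ee_rot: [3.141, 0.0, -1.227]
force: [-0.5, 1.2, 2.3]
width: 0.0003
t: 16.45
eef_pos: [0.4613, -0.1494, 0.2497]
ee_rot: [3.142, -0.0, -1.227]
force: [-2.3, 2.0, 5.4]
width: 0.0002
```

```bash
python3 -m handwheel '[[0,0,-0.1,0],[0,0,0,0]]'; python3 -m handwheel '[[0,0,-0.1,0],[0,0,0,0]]'; python3 -c "
from h import *
f=arm.grab_frame('side');cv2.imwrite('pics/s10.png',cv2.resize(f['image'][170:260,220:350],None,fx=6,fy=6,interpolation=cv2.INTER_CUBIC)[...,::-1])
print(arm.get_state()['force'])"
```

```text
t: 16.65
eef_pos: [0.4613, -0.1494, 0.2493]
ee_rot: [-3.142, -0.0, -1.226]
force: [-3.2, 3.1, 11.5]
width: 0.0004
t: 16.85
eef_pos: [0.4613, -0.1494, 0.2491]
ee_rot: [-3.141, -0.001, -1.226]
force: [-6.7, 4.4, 19.7]
width: 0.0004
[-6.46533457  3.85268522 21.39684032]
```

View pics/s10.png

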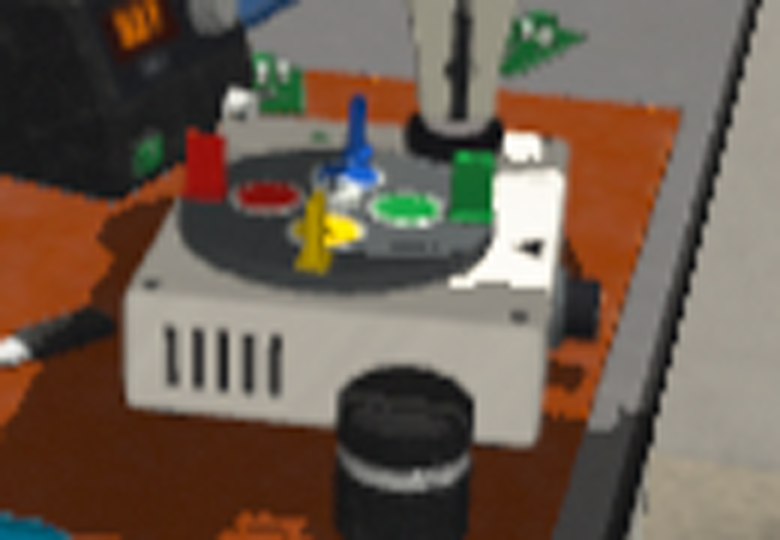

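It has bottomed: the force rises steeply to 20 N over 0.2 mm. The side view shows the tip (455,130) on the sunken button. I'll release it and return to the wrist viewpoint for a final check.

```bash
python3 -m handwheel '[[0,0,0.3,0],[0,0,0.5,0],[0,0,1,0],[0,0,3,0],[0,0,3,0],[0,0,3,0],[0.5,2.5,0,0],[0.5,3,0,0],[0.5,3,0,0],[0.5,3,0,0],[0.5,1.5,0,0],[0.2,0.35,0,0],[0,0,0,0],[0,0,0,0]]'
python3 m.py; python3 - <<'E'
from tur import *
import pickle
f=pickle.load(open("w8.pkl","rb")); im=f["image"];save(f,"w11.png")
m=(im.max(2)<70).astype(np.uint8); m[:165]=0;m[192:]=0;m[:,:333]=0;m[:,353:]=0
k,l,s,ce=cv2.connectedComponentsWithStats(m)
for i in range(1,k): print("mark",s[i],ce[i],ray(f,*ce[i],.055))
fl,R,t=cam(f)
u,v=340,50;d=f["depth"][v,u];print("button",R.T@(np.array([(u-f["cx"])/fl*d,(v-f["cy"])/fl*d,d])-t))
for u,v in[(226,3),(384,45),(186,205),(323,237)]: print(ray(f,u,v,.055)[:2])
print(arm.get_state()["force"])
E
```

```text
t: 18.3
eef_pos: [0.4881, -0.0165, 0.3555]
ee_rot: [3.141, 0.0, -1.227]
force: [-1.1, -0.2, 0.3]
width: 0.0005
g 25 [265.4  41.2] tabtop [ 0.5207 -0.1341] filter [ 0.5216 -0.1397]
g 554 [292.3 167.9] tabtop [ 0.4659 -0.051 ] filter [ 0.461  -0.0478]
g 71 [321.  170.3] tabtop [ 0.4425 -0.0571] filter [ 0.435  -0.0546]
g 18 [311.9 177.3] tabtop [ 0.4473 -0.049 ] filter [ 0.4404 -0.0456]
g 100 [326.4 180. ] tabtop [ 0.4349 -0.051 ] filter [ 0.4267 -0.0478]
b 240 [279.4  99.9] tabtop [ 0.4956 -0.0982] filter [ 0.4937 -0.1   ]
b 653 [270.6 129.5] tabtop [ 0.494  -0.0743] filter [ 0.4921 -0.0736]
y 584 [255.  189.2] tabtop [ 0.489  -0.0231] filter [ 0.4865 -0.017 ]
y 215 [248.7 213.9] tabtop [ 4.867e-01 -3.000e-04] filter [0.4839 0.0083]
r 314 [203.5 145.8] tabtop [ 0.5414 -0.0435] filter [ 0.5444 -0.0395]
r 633 [232.5 152.7] tabtop [ 0.5171 -0.0462] filter [ 0.5176 -0.0424]
mark [335 170  13  17 102] [341.52941176 177.19607843] [ 0.41113297 -0.05414356  0.055     ]
mark [348 181   5   9  21] [350.9047619 185.9047619] [ 0.39901378 -0.04929485  0.055     ]
button [ 0.46294275 -0.15073651  0.07810171]
[ 0.56304012 -0.1579017 ]
[ 0.42428025 -0.17340038]
[0.54442223 0.02329781]
[0.40347542 0.00913611]
[ 0.15087592 -0.31197381 -0.19065795]
```

```bash
python3 - <<'E'
import cv2
cv2.imwrite("pics/cmp.png",cv2.hconcat([cv2.resize(cv2.imread("pics/w8.png")[0:240,160:400],(400,400)),cv2.resize(cv2.imread("pics/w11.png")[0:240,160:400],(400,400))]))
E
```

```text
(no output)
```

View pics/cmp.png

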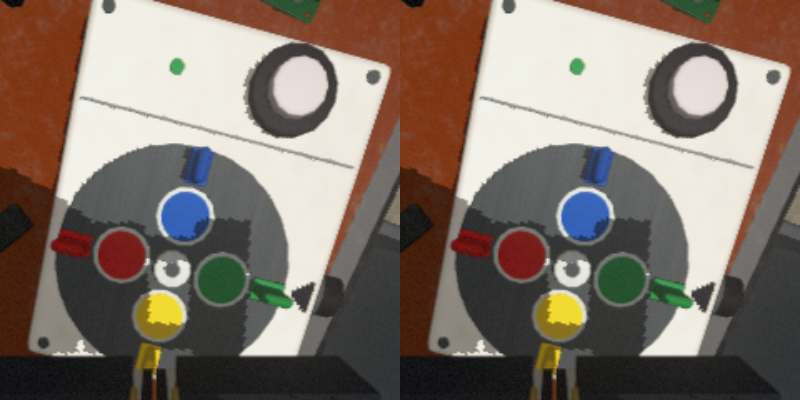

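The turret, lamp and button are where they were before the press, the button is back up (0.078), and the arm is touching nothing. Handing in.

```bash
python3 -c "
from station import arm
print(arm.job_done())"
```

```text
the job is handed in; nothing more can be done
None
```

The green filter's tab now stands at the wedge mark, and I pressed the start button fully down and let it spring back. I handed the job in at about 18.4 s of the 48 s; the hand-in gives no verdict.

- **Turret:** I straddled it with the open fingers and turned it about 147° clockwise, pushing two opposite tabs without pinching. Forces stayed at a few newtons. The last wrist view puts green at about 185.5° and the mark at about 186.2°, so it is within 1° (under 1 mm at the tab).
- **Button:** I pressed it with the closed fingertips. The force rose steeply to about 20 N over 0.2 mm, which shows it reached its stop. Afterwards it read 0.078 m high, the same as before to within about 1 mm.
- **Lamp and loose things:**
  - The lamp's yaw was about the same after the turning as at the start. Its position was unchanged across the button press within the measuring error.
  - I didn't measure the adapter, data stick or small board again at the end. Nothing came near them, and they looked in place wherever they showed.
- **Disagreements:** The top and wrist cameras differed by about 2 mm on position, which is the stated calibration error. After the turning, the arm blocked the top view, so the final angle rests on the wrist view, with a rough side view agreeing.

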